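Set the blue compressed-air valve at the slide bench

TASK

Turn up the compressed air so that slides can be blown dry: grip the smooth blue ball knob across its widest part, turn it counter-clockwise (seen from above) until its white pointer stands at the green mark on the rim, and let go. Do not turn it on past the mark, and leave the vacuum valve with the yellow ball as it is set.

Things in the scene. Friction and masses are not known exactly. Their poses are not given: they have to be found in the camera images.
- air_valve_knob (a joint): Turn of the blue ball knob (rad) about the vertical axis through the ball. 0: white pointer on the black skirt at the red mark (shut); grows counter-clockwise seen from above; at 1.25 the pointer is at the green mark; hard stop at 1.9. Starts at 0 to 0.6. Stiffness 0.18 N m, no spring: it stays where left. The ball is slippery (friction 0.35): 30 N across its widest part turns it.
- air_valve_ball (a point): Centre of the blue ball: smooth solid sphere, diameter 54 mm, centre 97 mm above the worktop. Below it a steel neck, diameter 16 mm, then a flat black skirt, diameter 94 mm, top at 55 mm, turning with it. The fixed round aluminium pedestal, diameter 120 mm, bears the red and green marks on its rim. It can be gripped at any yaw; the yellow valve and the microscope stand near.
- vacuum_valve_ball (a point): Centre of the yellow ball of the vacuum valve, a second valve of the same shape and sizes, ball centre 97 mm above the worktop. Not to be turned. The two valves may have changed places.
- vacuum_valve_pointer (a point): The outer end of the white pointer on the yellow knob's skirt, 45 mm from that knob's axis, 55 mm above the worktop. It must stay where it is.

How it is judged (in metres and radians):
At the end, for the whole second after the job is handed in: The blue knob is at rest with its pointer within about 14 degrees of the green mark, either way (joint between 1.0 and 1.5 rad), and the end of the yellow knob's pointer is within 9 mm (about 11 degrees) of where it was at the start (value of joint air_valve_knob between 1 and 1.5 rad and velocity of joint air_valve_knob between -0.05 and 0.05 rad/s and distance of vacuum_valve_pointer from where it was at the start of the episode below 0.009 m); the robot touches nothing.
It fails at once if the yellow vacuum knob is turned away from its setting, by more than about 11 degrees (distance of vacuum_valve_pointer from where it was at the start of the episode above 0.009 m).
It also fails if it takes over 32 s, if anything falls off the work surface, if the arm or the gripper's body presses on something with over 40 N, if the wrist force passes 120 N, or if a joint passes its speed limit or range.

ROBOT

A 7-joint arm with a two-finger parallel gripper is mounted at the origin on a cart in front of the work surface, level with it; the furniture and walls round the work are solid. World frame = base frame: x ahead of the robot, y to its left, z up, the work surface at z = 0. Lengths are in m, angles in degrees, forces in N, time in s.
With the tool pointing down it reaches from about 0.35 to 0.9 m from the base axis. Payload 7.2 kg.
Tool frame: the origin (TCP) lies midway between the tips of the shut fingers; the grasp point (between the pads) lies 19 mm behind it; z points along the fingers, y is the direction in which the jaws open and shut (so a half turn about z gives the same grasp; the last joint's range is limited). The gripper opens to 85 mm and grips with 20 to 120 N. Pads are 22 mm wide; open, the fingers measure 114 mm over their backs; the gripper's body (76 mm by 85 mm) begins 54 mm behind the grasp point. The pads swing forward as they close: fully open they stand 13 mm farther back than shut.
Start: joints at [-74.897, 23.554, -0.728, 91.456, 0.321, 64.991, -4.71], TCP at [0.204, 0.591, 0.231] pointing down, gripper open.
Joint ranges: [-169.25, 169.25], [-16.82, 113.86], [-84.01, 82.57], [7.8, 145.47], [-59.2, 239.2], [7.22, 106.19], [-163.78, 163.78]. Speed limits (degrees/s): [136.94, 136.94, 172.46, 172.46, 180, 180, 180].

INTERFACE

Orientations are given as [roll, pitch, yaw] about the fixed x, y, z axes, in that order (R = Rz(yaw) Ry(pitch) Rx(roll)).
In Python, from station import arm, eyes gives the robot as it stands. The module is installed in compiled form; this text tells all that it offers.
- The arm moves only by the tool drive_tool, never from a script. Its arguments are lists of equal length, an entry for each row: "gripper": the closure, from 0 (fully open) to 1 (shut); "linear": the shift along the tool's x, y, z in mm, a list of three; "twist": the turn about the tool's z in degrees. In form: {"gripper": [gripper, ...], "linear": [[dx, dy, dz], ...], "twist": [twist, ...]}. A call has 1 to 5 rows; each row is the pose to reach, as a shift and turn from the pose commanded when the call began, along the tool's axes at that moment; what a row does not reach only later rows make up. A row lasts 1/12 s, in which the tool goes at most 41.7 mm and 7.16 degrees, less where a joint would pass 70% of its speed; a pose out of reach is approached as far as the arm can. A call with a gripper value outside its range is refused whole. The fingers move at their own pace and stop on an object; "grip_force" is the grip in N (left out, the last holds). Time passes only in rows, so rows that repeat a pose let the fingers close. It gives the time, the measured TCP pose, the force and the opening at its end, in the units of the state.
- arm.read_state(): the state, without advancing time (a new reading comes with each control period).
- eyes.read_camera(name): name is "side" or "top"; returns a dict with "color" (420x560x3 uint8, red, green, blue), "K" (3x3 intrinsics, pixels), "world_from_camera" (4x4, takes a point from camera to world coordinates). Camera axes: x right, y down, z forward; pixel columns grow to the right and rows downward; lengths in m; the calibration is good to about 2 mm. A picture is of the moment at which its call begins. There is no depth.
- arm.job_done(): hands the job in, once; it reports no verdict.
The state is a dict: "time_s": time; "q": joint angles; "qd": joint speeds; "tau": joint torques, N m; "tool_pos": TCP position; "orientation": TCP orientation; "ft_force": force on the tool from outside, world axes, zero at the start; "torque": the same for the moment, N m; "opening": finger opening in m.
Only numpy, scipy, OpenCV 4.12 (cv2) and the standard library are available. Lean on these libraries where they do the work, as an engineer would, in place of code of your own. Each camera call takes 0.05 s, during which the arm holds its last target.

## Working session

There is one attempt and no reset: what is moved stays moved. The work goes in short steps, Python scripts to look and compute and a tool call to move; the robot and the scene stay as the last step left them, time stands still between calls to the robot, and variables do not carry over. Pictures are saved under pics/ and viewed, and the job is handed in when it is done.

Besides the shell and the picture viewer there is one more tool, called after "Emit:" as a command line: name --pt "numbers of a row" for each row, then --argument value for the rest. drive_tool: Moves the arm, as the interface text tells. Its arguments: {"type":"object","properties":{"gripper":{"type":"array"},"linear":{"type":"array"},"twist":{"type":"array"},"grip_force":{"type":"number"}},"required":["gripper","linear","twist"]}

```bash
mkdir -p pics; python3 - <<'E'
from station import arm, eyes
import cv2,numpy as np
for n in ("top","side"):
    r=eyes.read_camera(n); cv2.imwrite(f"pics/{n}0.png",r["color"][:,:,::-1]); np.savez(f"{n}0.npz",**r)
    print(n,r["K"].tolist(),r["world_from_camera"].round(3).tolist())
s=arm.read_state(); print({k:s[k] for k in ("time_s","tool_pos","orientation","opening","ft_force")})
E
```

```text
top [[408.93634910540266, 0.0, 287.0561070849622], [0.0, 408.93634910540266, 203.60701311361544], [0.0, 0.0, 1.0]] [[-0.081, -0.976, 0.201, 0.316], [-0.997, 0.079, -0.017, 0.304], [0.001, -0.201, -0.98, 0.948], [0.0, 0.0, 0.0, 1.0]]
side [[432.4402760658716, 0.0, 278.62547517650245], [0.0, 432.4402760658716, 206.49634839858703], [0.0, 0.0, 1.0]] [[-1.0, -0.019, 0.005, 0.476], [-0.015, 0.573, -0.819, 1.01], [0.013, -0.819, -0.573, 0.603], [0.0, 0.0, 0.0, 1.0]]
{'time_s': 0.1, 'tool_pos': array([0.20344445, 0.59049707, 0.23055054]), 'orientation': array([-1.79918510e+02,  5.50640675e-03,  1.60993806e+02]), 'opening': 0.08559152512191594, 'ft_force': array([ 0.26209943, -0.49442522, -0.39054711])}
```

View pics/top0.png

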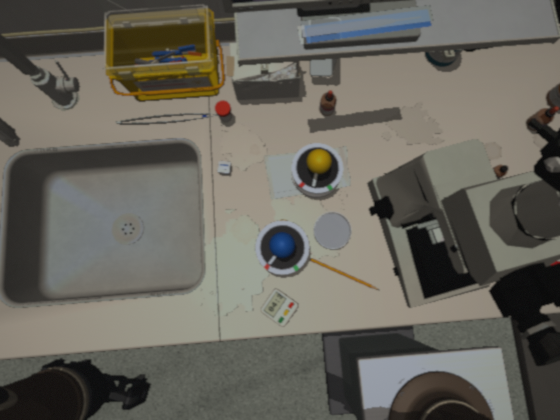

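View pics/side0.png

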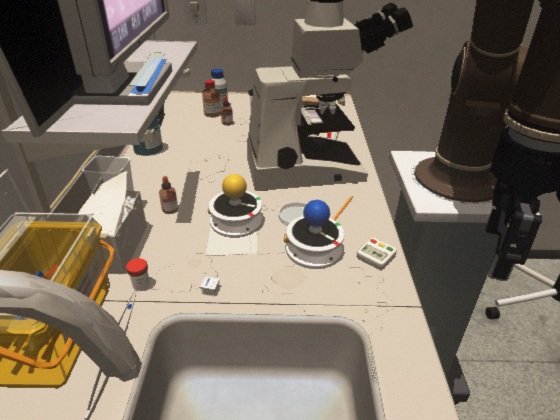

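The top view shows the blue ball at about (282,244), with its pointer near (268,262), the red mark at (267,268) and the green mark at (297,268). The yellow ball is at (319,160). Next I measure these.

```bash
cat > h.py <<'E'
import cv2,numpy as np
def ray(r,u,v):
    T=r["world_from_camera"]; d=T[:3,:3]@np.linalg.inv(r["K"])@np.array([u,v,1.]); return T[:3,3],d/np.linalg.norm(d)
def plane(r,u,v,z):
    o,d=ray(r,u,v); return o+d*(z-o[2])/d[2]
def proj(r,p):
    T=np.linalg.inv(r["world_from_camera"]); c=r["K"]@(T[:3,:3]@p+T[:3,3]); return c[:2]/c[2]
def tri(a,b):
    A=np.zeros((3,3));B=np.zeros(3)
    for o,d in (a,b):
        P=np.eye(3)-np.outer(d,d);A+=P;B+=P@o
    p=np.linalg.solve(A,B); return p,[np.linalg.norm((np.eye(3)-np.outer(d,d))@(p-o)) for o,d in (a,b)]
def blobs(img,h0,h1,s,v,roi,mn=4):
    h=cv2.cvtColor(img,cv2.COLOR_RGB2HSV); m=cv2.inRange(h,(h0,s,v),(h1,255,255)); k=np.zeros_like(m);x0,y0,x1,y1=roi;k[y0:y1,x0:x1]=1;m*=k
    n,l,st,c=cv2.connectedComponentsWithStats(m)
    return [(st[i,4],c[i].round(1).tolist(),st[i,:4].tolist(),l==i) for i in range(1,n) if st[i,4]>=mn]
E
python3 - <<'E'
from h import *
R={n:dict(np.load(n+"0.npz")) for n in("top","side")}
roi={"b":{"top":(250,215,315,280),"side":(280,190,350,270)},"y":{"top":(285,138,350,200),"side":(200,165,270,235)}}
hue={"b":(100,130),"y":(18,32)}
for k in "by":
    rr=[]
    for n in R:
        b=max(blobs(R[n]["color"],*hue[k],100,40,roi[k][n]),key=lambda t:t[0])
        c=cv2.minEnclosingCircle(np.argwhere(b[3])[:,::-1].astype(np.float32)); print(k,n,b[:3],c)
        rr.append(ray(R[n],*c[0]))
        print(" plane.097",plane(R[n],*c[0],.097).round(4))
    print(" tri",tri(*rr))
    for n in R:
        for nm,(a,z) in dict(red=(0,8),red2=(172,179),green=(45,90)).items():
            for b in blobs(R[n]["color"],a,z,90,40,roi[k][n],3): print("  ",n,nm,b[:3],plane(R[n],*b[1],.045).round(4))
a=R["top"]["color"][215:280,250:315,::-1]; b=R["side"]["color"][190:270,280,:] 
cv2.imwrite("pics/zoom.png",np.hstack([cv2.resize(a,(400,400),interpolation=cv2.INTER_CUBIC),cv2.resize(R["side"]["color"][195:265,280:350,::-1],(400,400),interpolation=cv2.INTER_CUBIC)]))
E
```

```text
b top (np.int32(537), [281.6, 244.4], [269, 232, 26, 26]) ((281.6212158203125, 244.6212158203125), 13.130524635314941)
 plane.097 [0.404 0.307 0.097]
b side (np.int32(419), [316.2, 210.4], [304, 200, 25, 22]) ((316.2083435058594, 211.5), 12.3002290725708)
 plane.097 [0.4046 0.3025 0.097 ]
 tri (array([0.40435136, 0.30686652, 0.09996876]), [np.float64(0.0006651656217361549), np.float64(0.0006651656217361614)])
   top red (np.int32(16), [266.6, 266.5], [265, 264, 4, 6]) [0.3644 0.3436 0.045 ]
   top green (np.int32(16), [295.5, 267.5], [294, 265, 4, 6]) [0.3571 0.2809 0.045 ]
   side red (np.int32(24), [335.9, 242.8], [333, 241, 7, 5]) [0.3636 0.3368 0.045 ]
   side green (np.int32(11), [336.5, 223.8], [335, 223, 5, 3]) [0.3564 0.2734 0.045 ]
y top (np.int32(521), [318.5, 160.7], [306, 149, 26, 25]) ((318.5434875488281, 160.5), 12.939000129699707)
 plane.097 [0.5796 0.2128 0.097 ]
y side (np.int32(480), [233.9, 185.8], [222, 174, 25, 25]) ((233.7857208251953, 185.7857208251953), 12.505191802978516)
 plane.097 [0.5794 0.212  0.097 ]
 tri (array([0.57933979, 0.21292194, 0.09764198]), [np.float64(8.509443448693148e-05), np.float64(8.509443448730399e-05)])
   top red (np.int32(19), [301.5, 184.3], [299, 182, 6, 6]) [0.5426 0.2514 0.045 ]
   top green (np.int32(15), [329.2, 186.9], [327, 185, 5, 5]) [0.5315 0.1892 0.045 ]
   side red (np.int32(21), [250.4, 213.9], [248, 212, 6, 5]) [0.5422 0.2436 0.045 ]
   side green (np.int32(9), [256.8, 198.2], [255, 197, 5, 3]) [0.5317 0.1815 0.045 ]
```

View pics/zoom.png

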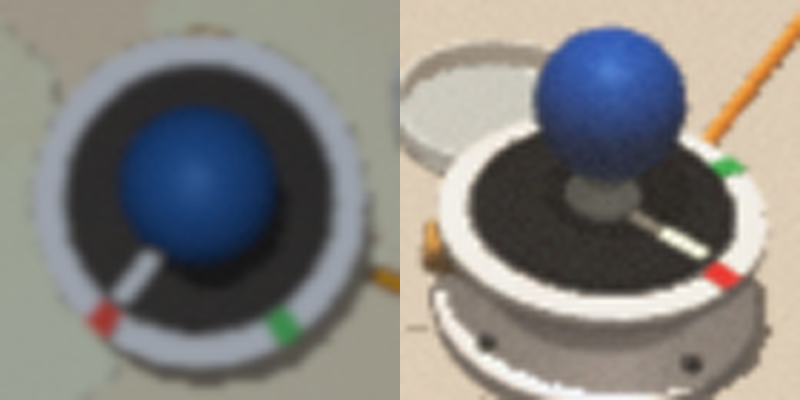

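```bash
cat >> h.py <<'E'
def ang(p,c): return np.degrees(np.arctan2(p[1]-c[1],p[0]-c[0]))
def pointer(r,c,z=.055):
    # white pixels on skirt plane, 26..44 mm from axis
    im=r["color"]; g=im.min(axis=2).astype(int); out=[]
    v0=proj(r,np.array([c[0],c[1],z])).astype(int)
    for v in range(v0[1]-45,v0[1]+45):
        for u in range(v0[0]-45,v0[0]+45):
            if 0<=v<420 and 0<=u<560 and g[v,u]>95 and im[v,u].max()-g[v,u]<50:
                p=plane(r,u,v,z); d=np.hypot(p[0]-c[0],p[1]-c[1])
                if .028<d<.042: out.append(p)
    return np.array(out)
E
python3 - <<'E'
from h import *
R={n:dict(np.load(n+"0.npz")) for n in("top","side")}
T,S=R["top"],R["side"]
for nm,a,b in (("red",(266.6,266.5),(335.9,242.8)),("green",(295.5,267.5),(336.5,223.8)),("yred",(301.5,184.3),(250.4,213.9)),("ygreen",(329.2,186.9),(256.8,198.2))):
    p,e=tri(ray(T,*a),ray(S,*b)); c=(.404,.3065) if nm[0]!="y" else (.5795,.2127)
    print(nm,p.round(4),np.round(e,4),np.hypot(p[0]-c[0],p[1]-c[1]).round(4),ang(p,c).round(1))
for k,c in (("b",(.404,.3065)),("y",(.5795,.2127))):
    for n in R:
        p=pointer(R[n],c)
        print(k,n,len(p), None if not len(p) else (p.mean(0).round(4),ang(p.mean(0),c).round(1),np.round([ang(q,c) for q in p])))
from station import arm
s=arm.read_state(); from scipy.spatial.transform import Rotation as Ro
M=Ro.from_euler("xyz",s["orientation"],degrees=True).as_matrix(); print(M.round(3))
print("tool shift mm",(M.T@(np.array([.404,.3065,s["tool_pos"][2]])-s["tool_pos"])*1000).round(1))
E
```

```text
red [0.3644 0.3433 0.0504] [0.0003 0.0003] 0.0541 137.1
green [0.3573 0.281  0.0506] [0.0004 0.0004] 0.0533 -151.4
yred [0.5413 0.2517 0.0509] [0.0002 0.0002] 0.0546 134.4
ygreen [0.5307 0.1898 0.0504] [0.0005 0.0005] 0.0539 -154.9
b top 22 (array([0.3787, 0.3304, 0.055 ]), np.float64(136.7), array([131., 131., 134., 138., 131., 134., 137., 140., 131., 134., 136.,
       139., 142., 133., 136., 139., 141., 135., 138., 140., 140., 142.]))
b side 19 (array([0.379 , 0.3304, 0.055 ]), np.float64(136.2), array([141., 144., 130., 133., 136., 139., 141., 143., 129., 132., 134.,
       137., 139., 141., 131., 133., 135., 137., 132.]))
y top 16 (array([0.5452, 0.2235, 0.055 ]), np.float64(162.5), array([157., 161., 165., 158., 162., 166., 159., 163., 166., 160., 164.,
       167., 158., 161., 164., 167.]))
y side 13 (array([0.5455, 0.223 , 0.055 ]), np.float64(163.2), array([165., 166., 167., 168., 169., 158., 160., 161., 162., 164., 165.,
       157., 158.]))
[[-0.945  0.326 -0.   ]
 [ 0.326  0.945 -0.001]
 [-0.    -0.001 -1.   ]]
tool shift mm [-282.1 -203.2    0.3]
```

The marks triangulate to red 137.1° and green 208.6°. That is 71.5° apart, as it must be (1.25 rad). Both sit 54 mm from the axis. The pointer is at about 136.5°, so the joint is at about 0 and has to turn +72°. Next I move above the ball.

Emit:
drive_tool --gripper '[0,0,0,0,0]' --pt "-28 -20 0" --pt "-60 -43 0" --pt "-90 -65 0" --pt "-120 -86 0" --pt "-150 -108 0" --twist '[0,0,0,0,0]' --grip_force 50

```text
time_s: 0.52
tool_pos: [0.3109, 0.4382, 0.2309]
orientation: [-180.0, -0.0, 161.0]
ft_force: [-0.2, 0.2, 0.9]
opening: 0.0853
```

Emit:
drive_tool --gripper '[0,0,0,0,0]' --pt "-30 -22 0" --pt "-60 -43 0" --pt "-90 -65 0" --pt "-120 -86 0" --pt "-132 -95 0" --twist '[0,0,0,0,0]'

```text
time_s: 0.93
tool_pos: [0.407, 0.3021, 0.2313]
orientation: [-179.9, 0.1, 160.7]
ft_force: [-0.4, 0.0, -0.2]
opening: 0.0853
```

Emit:
drive_tool --gripper '[0,0,0]' --pt "0 0 0" --pt "0 0 0" --pt "0 0 0" --twist '[0,0,0]'

```text
time_s: 1.18
tool_pos: [0.4033, 0.308, 0.2311]
orientation: [180.0, -0.0, 161.1]
ft_force: [-0.7, 0.5, 0.4]
opening: 0.0854
```

```bash
python3 - <<'E'
from h import *
from station import arm,eyes
for n in ("top","side"):
    r=eyes.read_camera(n); cv2.imwrite(f"pics/{n}1.png",r["color"][:,:,::-1])
    print(proj(r,np.array([.404,.3065,.23])))
s=arm.read_state(); from scipy.spatial.transform import Rotation as Ro
M=Ro.from_euler("xyz",s["orientation"],degrees=True).as_matrix()
print("tool shift mm",(M.T@(np.array([.404,.3065,.074])-s["tool_pos"])*1000).round(1),s["tool_pos"],s["q"].round(1))
E
python3 -c "
import cv2,numpy as np
cv2.imwrite('pics/c1.png',np.hstack([cv2.imread('pics/top1.png')[60:360,160:560],cv2.imread('pics/side1.png')[60:360,160:560]]))"
```

```text
[280.98290298 236.81340693]
[321.21692283 153.58882214]
tool shift mm [ -1.5  -1.5 157.1] [0.40311694 0.3084277  0.23109163] [-49.2  12.    7.5 107.9  -1.8  60.2  30.1]
```

View pics/c1.png

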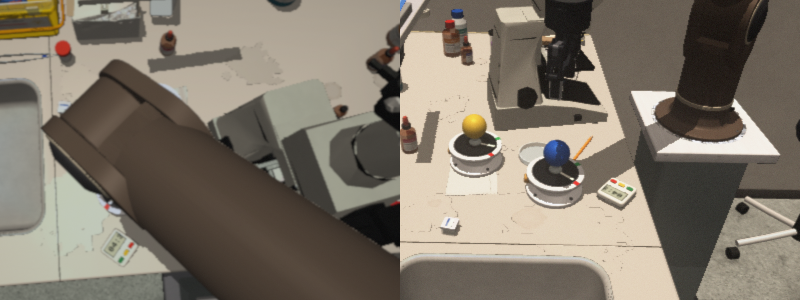

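View pics/side1.png

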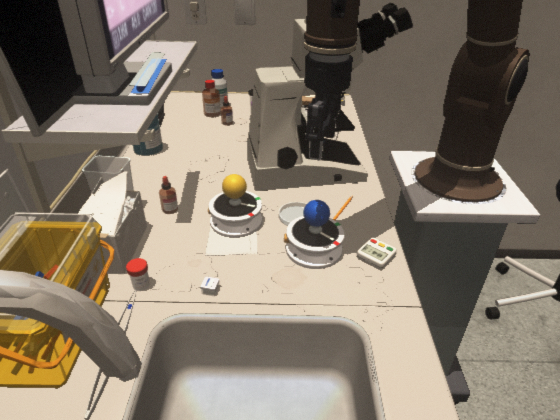

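```bash
python3 - <<'E'
from h import *
T=dict(np.load("top0.npz"));S=dict(np.load("side0.npz"))
for px in ((370,180),(408,305)): print(px,plane(T,*px,0.03).round(3))
# microscope upper left features
print(tri(ray(T,470,150),ray(S,296,22)), plane(S,250,165,.03),plane(S,365,178,.03))
d=np.array([.404,.3065]);d/=np.linalg.norm(d)
for px in ((370,180),(408,305),(450,190),(480,280)):
    for z in (.03,.3):
        p=plane(T,*px,z); print(px,z,p.round(2),"dist from arm line",round(p[0]*d[1]-p[1]*d[0],3),"along",round(p[:2]@d,3))
E
python3 - <<'E'
import cv2
cv2.imwrite('pics/z2.png',cv2.resize(cv2.imread('pics/top0.png')[120:320,350:560],(630,600)))
E
```

```text
(370, 180) [0.544 0.091 0.03 ]
(408, 305) [0.257 0.043 0.03 ]
(array([0.46612227, 0.03763001, 0.40409589]), [np.float64(0.015779024613376734), np.float64(0.015779024613376814)]) [0.56026385 0.00110348 0.03      ] [0.26163924 0.05711669 0.03      ]
(370, 180) 0.03 [0.54 0.09 0.03] dist from arm line 0.256 along 0.488
(370, 180) 0.3 [0.48 0.15 0.3 ] dist from arm line 0.166 along 0.473
(408, 305) 0.03 [0.26 0.04 0.03] dist from arm line 0.121 along 0.231
(408, 305) 0.3 [0.27 0.12 0.3 ] dist from arm line 0.071 along 0.291
(450, 190) 0.03 [ 0.51 -0.09  0.03] dist from arm line 0.377 along 0.348
(450, 190) 0.3 [0.45 0.03 0.3 ] dist from arm line 0.251 along 0.374
(480, 280) 0.03 [ 0.3  -0.12  0.03] dist from arm line 0.278 along 0.163
(480, 280) 0.3 [0.3 0.  0.3] dist from arm line 0.181 along 0.243
```

View pics/z2.png

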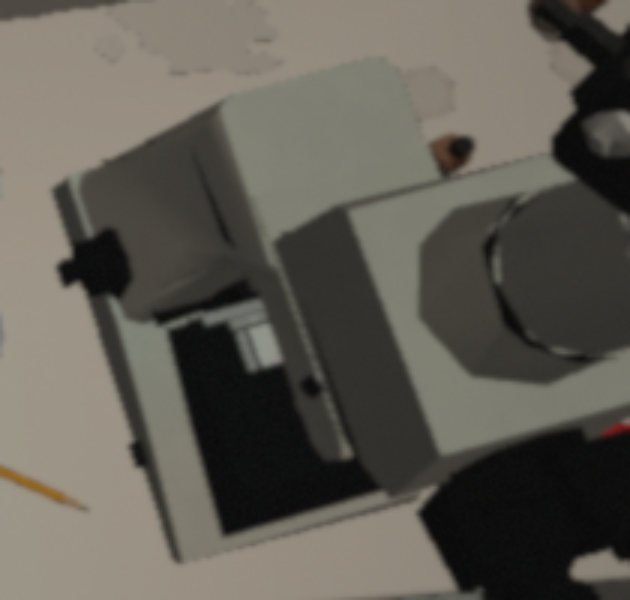

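The gripper is above the ball, with its tips at about (320,155) in the side view. The arm line clears the microscope head by about 0.18 m. Now I lower it.

Emit:
drive_tool --gripper '[0,0,0,0,0]' --pt "-1 -1 20" --pt "-1 -1 45" --pt "-1 -1 70" --pt "-1 -1 90" --pt "-1 -1 100" --twist '[0,0,0,0,0]'

```text
time_s: 1.7
tool_pos: [0.4028, 0.3061, 0.1288]
orientation: [-179.8, -0.1, 161.1]
ft_force: [-0.3, 0.5, 0.4]
opening: 0.0857
```

Emit:
drive_tool --gripper '[0,0,0,0,0]' --pt "0 0 12" --pt "0 0 25" --pt "0 0 38" --pt "0 0 50" --pt "0 0 57" --twist '[0,0,0,0,0]'

```text
time_s: 2.12
tool_pos: [0.404, 0.3066, 0.0734]
orientation: [-180.0, -0.0, 161.1]
ft_force: [-0.2, 0.9, 0.7]
opening: 0.0853
```

Emit:
drive_tool --gripper '[0,0,0]' --pt "0 0 0" --pt "0 0 0" --pt "0 0 0" --twist '[0,0,0]'

```text
time_s: 2.37
tool_pos: [0.405, 0.3064, 0.075]
orientation: [179.9, 0.0, 161.0]
ft_force: [-0.3, 0.0, -0.6]
opening: 0.0853
```

```bash
python3 - <<'E'
from h import *
from station import arm,eyes
r=eyes.read_camera("side"); cv2.imwrite("pics/s2.png",cv2.resize(r["color"][120:280,220:420,::-1],(750,600),interpolation=cv2.INTER_CUBIC))
s=arm.read_state();print(s["tool_pos"],s["q"].round(1))
E
```

```text
[0.40510235 0.30639762 0.07509954] [-47.6  23.7   6.3 116.7  -4.   39.7  32.2]
```

View pics/s2.png

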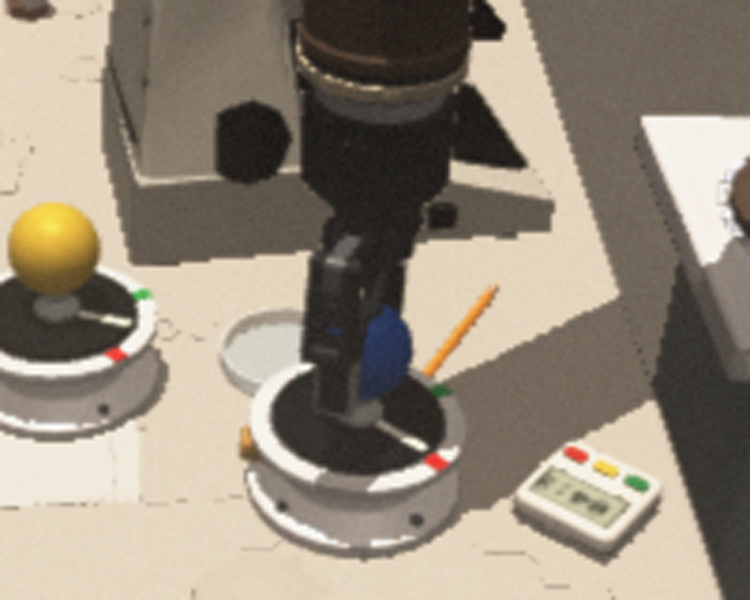

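The fingers straddle the ball, and the pointer is still at the red mark and visible. Now I close.

Emit:
drive_tool --gripper '[1,1,1,1,1]' --pt "0 0 0" --pt "0 0 0" --pt "0 0 0" --pt "0 0 0" --pt "0 0 0" --twist '[0,0,0,0,0]' --grip_force 50

```text
time_s: 2.83
tool_pos: [0.4048, 0.3057, 0.075]
orientation: [180.0, 0.0, 161.0]
ft_force: [-2.5, -1.9, 8.1]
opening: 0.0518
```

Emit:
drive_tool --gripper '[1,1,1,1,1]' --pt "0 0 0" --pt "0 0 0" --pt "0 0 0" --pt "0 0 0" --pt "0 0 0" --twist '[0,0,0,0,0]'

```text
time_s: 3.25
tool_pos: [0.4048, 0.3057, 0.075]
orientation: [180.0, 0.0, 161.0]
ft_force: [-2.4, -2.3, 6.8]
opening: 0.052
```

Emit:
drive_tool --gripper '[1,1,1,1,1]' --pt "0 0 0" --pt "0 0 0" --pt "0 0 0" --pt "0 0 0" --pt "0 0 0" --twist '[-4,-8,-13,-18,-22]'

```text
time_s: 3.67
tool_pos: [0.4048, 0.3061, 0.0751]
orientation: [180.0, 0.0, -176.8]
ft_force: [-2.7, -1.8, 6.8]
opening: 0.0522
```

Emit:
drive_tool --gripper '[1,1]' --pt "0 0 0" --pt "0 0 0" --twist '[0,0]'

```text
time_s: 3.83
tool_pos: [0.4049, 0.3061, 0.0751]
orientation: [180.0, 0.0, -177.0]
ft_force: [-2.5, -2.3, 6.7]
opening: 0.052
```

```bash
python3 - <<'E'
from h import *
from station import arm,eyes
r=eyes.read_camera("side"); cv2.imwrite("pics/s3.png",cv2.resize(r["color"][120:280,220:420,::-1],(750,600),interpolation=cv2.INTER_CUBIC))
p=pointer(r,(.404,.3065)); print(len(p),np.round([ang(q,(.404,.3065)) for q in p]))
s=arm.read_state();print(s["tool_pos"],s["orientation"],s["q"].round(1),s["torque"],s["ft_force"])
E
```

```text
9 [157. 158. 160. 161. 162. 156. 157. 159. 160.]
[0.40482245 0.30607887 0.07504557] [ 1.79960135e+02  2.43706543e-02 -1.76993030e+02] [-43.2  23.7   0.8 116.4  -0.5  39.8  50.9] [-0.06579765  0.41388421  0.20343842] [-3.11161464 -1.64614253  6.75210588]
```

View pics/s3.png

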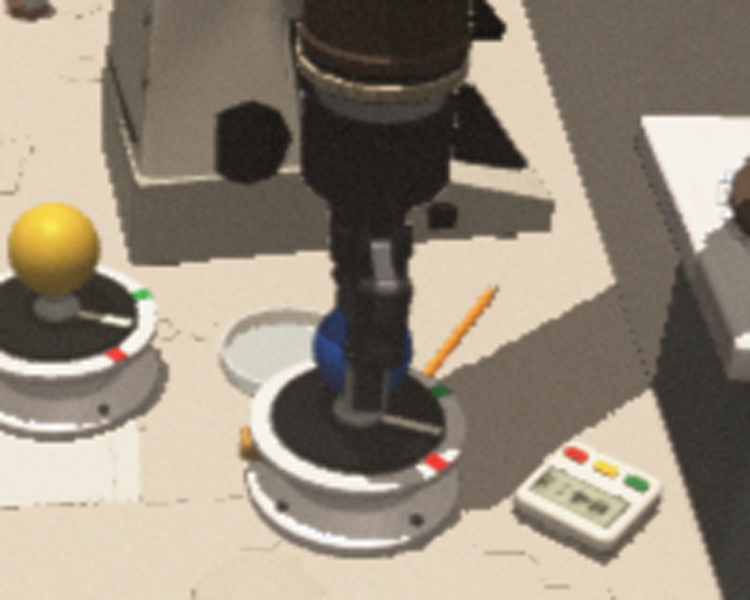

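The pointer has followed to about 158.5°, so it turns 1:1 with no slip. About 50° remains.

Emit:
drive_tool --gripper '[1,1,1,1,1]' --pt "0 0 0" --pt "0 0 0" --pt "0 0 0" --pt "0 0 0" --pt "0 0 0" --twist '[-5,-10,-15,-20,-25]'

```text
time_s: 4.3
tool_pos: [0.4047, 0.3065, 0.0751]
orientation: [179.9, 0.1, -151.8]
ft_force: [-2.2, 0.6, 5.9]
opening: 0.0522
```

Emit:
drive_tool --gripper '[1,1,1,1,1]' --pt "0 0 0" --pt "0 0 0" --pt "0 0 0" --pt "0 0 0" --pt "0 0 0" --twist '[-4,-8,-13,-18,-21]'

```text
time_s: 4.72
tool_pos: [0.4045, 0.3068, 0.0751]
orientation: [180.0, 0.1, -130.7]
ft_force: [-3.4, 1.7, 6.0]
opening: 0.052
```

Emit:
drive_tool --gripper '[1,1]' --pt "0 0 0" --pt "0 0 0" --twist '[0,0]'

```text
time_s: 4.88
tool_pos: [0.4044, 0.3068, 0.0751]
orientation: [180.0, 0.1, -131.0]
ft_force: [-3.2, 1.2, 6.0]
opening: 0.0522
```

```bash
python3 - <<'E'
from h import *
from station import arm,eyes
r=eyes.read_camera("side"); cv2.imwrite("pics/s4.png",cv2.resize(r["color"][120:280,220:420,::-1],(750,600),interpolation=cv2.INTER_CUBIC))
p=pointer(r,(.404,.3065)); print(len(p),np.round([ang(q,(.404,.3065)) for q in p])%360)
s=arm.read_state();print(s["tool_pos"],s["orientation"],s["q"].round(1),s["torque"],s["ft_force"])
E
```

```text
0 []
[0.40448406 0.30681249 0.07509671] [ 1.79960353e+02  7.29579061e-02 -1.30960261e+02] [-34.1  24.2 -10.6 115.8   6.6  40.5  90.2] [0.30661305 0.75964087 0.09386613] [-2.82003293  0.80069401  5.36502082]
```

View pics/s4.png

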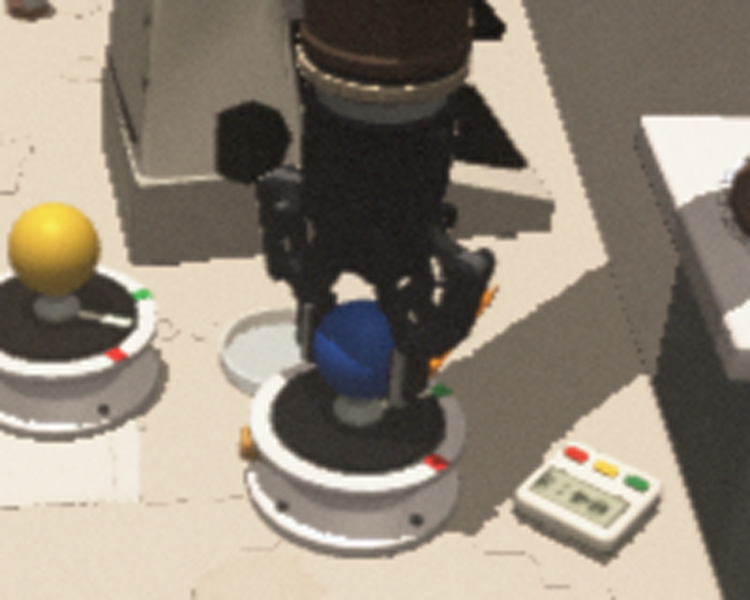

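The finger now hides the pointer. By tool yaw it has turned 68°, so about 3–4° remains. I nudge it 3°, then open and raise.

Emit:
drive_tool --gripper '[1,1,1]' --pt "0 0 0" --pt "0 0 0" --pt "0 0 0" --twist '[-2,-3,-3]'

```text
time_s: 5.18
tool_pos: [0.4044, 0.3068, 0.0751]
orientation: [180.0, 0.1, -127.9]
ft_force: [-3.6, 2.0, 5.7]
opening: 0.0521
```

Emit:
drive_tool --gripper '[0,0,0,0,0]' --pt "0 0 0" --pt "0 0 0" --pt "0 0 0" --pt "0 0 0" --pt "0 0 0" --twist '[0,0,0,0,0]'

```text
time_s: 5.6
tool_pos: [0.4048, 0.3057, 0.0742]
orientation: [-180.0, -0.0, -128.0]
ft_force: [-0.7, 0.4, 0.3]
opening: 0.0855
```

Emit:
drive_tool --gripper '[0,0,0,0,0]' --pt "0 0 0" --pt "0 0 0" --pt "0 0 0" --pt "0 0 0" --pt "0 0 0" --twist '[0,0,0,0,0]'

```text
time_s: 6.02
tool_pos: [0.4047, 0.3059, 0.0743]
orientation: [180.0, -0.0, -128.0]
ft_force: [-0.2, 0.2, -0.1]
opening: 0.0854
```

Emit:
drive_tool --gripper '[0,0,0,0,0]' --pt "0 0 -15" --pt "0 0 -40" --pt "0 0 -70" --pt "0 0 -100" --pt "0 0 -130" --twist '[0,0,0,0,0]'

```text
time_s: 6.43
tool_pos: [0.4044, 0.3056, 0.2056]
orientation: [180.0, -0.0, -128.0]
ft_force: [0.4, 0.3, 0.1]
opening: 0.0857
```

Emit:
drive_tool --gripper '[0,0,0,0]' --pt "0 0 -20" --pt "0 0 -25" --pt "0 0 -25" --pt "0 0 -25" --twist '[0,0,0,0]'

```text
time_s: 6.77
tool_pos: [0.4044, 0.3055, 0.2286]
orientation: [180.0, -0.0, -128.0]
ft_force: [0.2, 0.3, -0.5]
opening: 0.0853
```

```bash
python3 - <<'E'
from h import *
from station import arm,eyes
r=eyes.read_camera("side"); cv2.imwrite("pics/s5.png",cv2.resize(r["color"][120:280,220:420,::-1],(750,600),interpolation=cv2.INTER_CUBIC))
for c in ((.404,.3065),(.5795,.2127)):
    p=pointer(r,c); print(len(p),np.round([ang(q,c) for q in p])%360, ang(p.mean(0),c)%360 if len(p) else 0)
s=arm.read_state();print(s["tool_pos"],s["ft_force"],s["time_s"])
E
```

```text
8 [212. 211. 209. 208. 211. 209. 207. 206.] 209.04723953637358
14 [165. 166. 167. 168. 169. 170. 158. 160. 161. 162. 164. 165. 157. 158.] 163.71276706730552
[0.4041482  0.30528784 0.22792812] [-0.60958183  0.30598467 -0.85745897] 6.8167
```

View pics/s5.png

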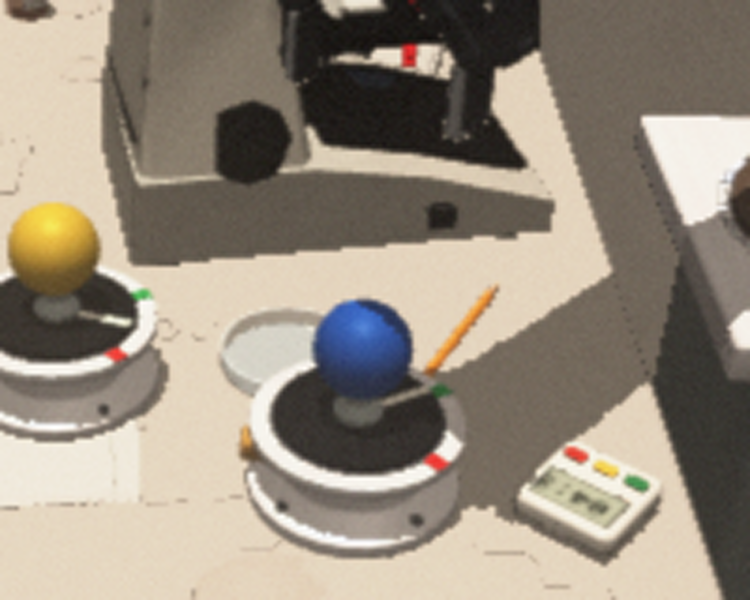

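The pointer now ends at the green mark, at zoomed pixel (440,390), which is 209.0° against 208.6° for the mark. The yellow pointer is unchanged and the gripper is clear. I hand the job in.

```bash
python3 -c "
from station import arm
print(arm.job_done())"
```

```text
the job is handed in; nothing more can be done
None
```

The blue air valve is set: I gripped the ball at 50 N, turned it 71° counter-clockwise from the red mark, let go and raised the gripper clear. I then handed the job in at about 7 s of the 32 s allowed; it gave no verdict.

- **Blue pointer:** the last side picture puts it at 209.0°, with the green mark at 208.6°, so the knob is at about 1.25 rad.
- **Yellow pointer:** it read 163.7°, against 163.2° at the start, which is within measuring error.
- **Contact:** forces on the tool were near zero after release, with the open fingers about 100 mm above the ball.

**Small disagreements:**
- The gripper showed an opening of 52 mm on the 54 mm ball, but the knob followed the tool without slipping.
- The first two-view height for the blue ball came out 3 mm too high.
- The top camera was blocked by the arm, so the final check rests on the side view alone.

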